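Find the tired sample-stage spring and flip its tag down

TASK

One of the three spring-loaded sample stages on the loading bar has a tired spring: going along the bar from the robot's left to its right, press each stage pad well down with the fingertips and let it spring back. Then push the flip tag of the softest one down until it lies flat, and take the hand away. Leave the other two tags up, lift nothing, and leave the vials, sample holder and glassware around standing where they are.

Things in the scene. Friction and masses are not known exactly. Their poses are not given: they have to be found in the camera images.
- bar: The loading bar, fixed: a low grey plate 150 mm deep (x), 400 mm long (y), top 22 mm above the bench, with a thin frame folded open flat along its far side (to x = +153 mm). Origin on the bench under the middle pad; x away from the robot, y along the row to its left. Stations left, middle, right at y = +120, 0, -120 mm look alike; which one has the tired spring changes from start to start.
- pad_left_top (a point): Centre of the flat round top of the left stage pad (left and right as the robot sees them; moves with the pad). The pad is a 44 mm aluminium cap on a coil spring, its top 63 mm above the bench at rest. Its flip tag is hinged at the same station, towards the bar's -x side.
- pad_left (a joint): How far the left pad is pressed down, m: 0 at rest to 0.012 on its stop (rigid there); it springs back when let go. Pressed 7 mm, a sound spring pushes back with about 7 to 8 N, the tired one with less than 4 N. Press at least 3 mm, better 5 to 8. The tired spring also lets its pad sag by some 0.25 mm at rest, too little to see.
- pad_middle_top (a point): Centre of the flat round top of the middle stage pad (left and right as the robot sees them; moves with the pad). The pad is a 44 mm aluminium cap on a coil spring, its top 63 mm above the bench at rest. Its flip tag is hinged at the same station, towards the bar's -x side.
- pad_middle (a joint): How far the middle pad is pressed down, m: 0 at rest to 0.012 on its stop (rigid there); it springs back when let go. Pressed 7 mm, a sound spring pushes back with about 7 to 8 N, the tired one with less than 4 N. Press at least 3 mm, better 5 to 8. The tired spring also lets its pad sag by some 0.25 mm at rest, too little to see.
- pad_right_top (a point): Centre of the flat round top of the right stage pad (left and right as the robot sees them; moves with the pad). The pad is a 44 mm aluminium cap on a coil spring, its top 63 mm above the bench at rest. Its flip tag is hinged at the same station, towards the bar's -x side.
- pad_right (a joint): How far the right pad is pressed down, m: 0 at rest to 0.012 on its stop (rigid there); it springs back when let go. Pressed 7 mm, a sound spring pushes back with about 7 to 8 N, the tired one with less than 4 N. Press at least 3 mm, better 5 to 8. The tired spring also lets its pad sag by some 0.25 mm at rest, too little to see.
- tag_left_edge (a point): Middle of the free edge of the left station's flip tag (moves with it): a steel plate 36 mm wide (bar y), 44 mm from hinge to free edge, 3 mm thick. Up, it leans to the bar's -x at 30 degrees above level, free edge 37 mm beyond the hinge and 56 mm above the bench; down, it lies level, pointing to -x, its upper face 36 mm above the bench, the 3 mm lip at its free edge a little higher.
- tag_left (a joint): Angle of the left tag, rad: 0 fully up (it may start at up to 0.05), 0.52 fully down (level). Its hinge lies along the bar's y, 45 mm from the pad's centre towards the bar's -x, 34.5 mm above the bench; stiff (1 to 2 N at the free half), it stays where it is left. A fingertip pushing straight down about 30 mm beyond the hinge lays it flat.
- tag_middle_edge (a point): Middle of the free edge of the middle station's flip tag (moves with it): a steel plate 36 mm wide (bar y), 44 mm from hinge to free edge, 3 mm thick. Up, it leans to the bar's -x at 30 degrees above level, free edge 37 mm beyond the hinge and 56 mm above the bench; down, it lies level, pointing to -x, its upper face 36 mm above the bench, the 3 mm lip at its free edge a little higher.
- tag_middle (a joint): Angle of the middle tag, rad: 0 fully up (it may start at up to 0.05), 0.52 fully down (level). Its hinge lies along the bar's y, 45 mm from the pad's centre towards the bar's -x, 34.5 mm above the bench; stiff (1 to 2 N at the free half), it stays where it is left. A fingertip pushing straight down about 30 mm beyond the hinge lays it flat.
- tag_right_edge (a point): Middle of the free edge of the right station's flip tag (moves with it): a steel plate 36 mm wide (bar y), 44 mm from hinge to free edge, 3 mm thick. Up, it leans to the bar's -x at 30 degrees above level, free edge 37 mm beyond the hinge and 56 mm above the bench; down, it lies level, pointing to -x, its upper face 36 mm above the bench, the 3 mm lip at its free edge a little higher.
- tag_right (a joint): Angle of the right tag, rad: 0 fully up (it may start at up to 0.05), 0.52 fully down (level). Its hinge lies along the bar's y, 45 mm from the pad's centre towards the bar's -x, 34.5 mm above the bench; stiff (1 to 2 N at the free half), it stays where it is left. A fingertip pushing straight down about 30 mm beyond the hinge lays it flat.
- vial_1: Bystander, to be left alone: clear capped vial, 25 mm diameter, 45 mm high, standing on the bar between two pads. Origin at the centre of its underside.
- sample_holder: Bystander, to be left alone: flat dark round sample holder, 40 mm diameter, 9 mm thick, lying on the bar between two other pads. Origin at the centre of its underside.
- vial_2: Bystander, to be left alone: clear capped vial, 25 mm diameter, 45 mm high, on the bench. Origin at the centre of its underside.
- mortar: Bystander, to be left alone: dark mortar with a hexagonal foot, about 100 mm across and 50 mm high, its white pestle standing in it to 110 mm high. Origin at the centre of its underside.
- wash_bottle: Bystander, to be left alone: white squeeze bottle with bent spout, 70 mm diameter, 180 mm high with its spout. Origin at the centre of its underside.
- flask: Bystander, to be left alone: stoppered conical flask, 82 mm across, 140 mm high. Origin at the centre of its underside.
- weighing_jar: Bystander, to be left alone: small glass jar with lid, 52 mm across, 50 mm high. Origin at the centre of its underside.

How it is judged (in metres and radians):
On the way, in this order (a step that is already met when the one before it is completed fails the run):
1. the left pad is pressed down by more than 2.5 mm (value of joint pad_left above 0.0025 m), for 0.1 s.
2. then the middle pad is pressed down by more than 2.5 mm (value of joint pad_middle above 0.0025 m), for 0.1 s.
3. then the right pad is pressed down by more than 2.5 mm (value of joint pad_right above 0.0025 m), for 0.1 s.
4. the tag of the softest stage (the one whose pad sags some 0.25 mm) is pushed down flat (((value of joint tag_left above 0.44 rad and value of joint pad_left above 5e-05 m) or (value of joint tag_middle above 0.44 rad and value of joint pad_middle above 5e-05 m) or (value of joint tag_right above 0.44 rad and value of joint pad_right above 5e-05 m))), for 0.2 s.
At the end, for the whole second after the job is handed in: The tag of the station with the softest spring lies flat within 0.08 rad, the other two tags are up (turned less than 0.15 rad), all pads have sprung back to within 2 mm, and no bystander is more than 20 mm from where it started (((value of joint tag_left above 0.44 rad and value of joint pad_left above 5e-05 m and value of joint each of tag_middle, tag_right below 0.15 rad) or (value of joint tag_middle above 0.44 rad and value of joint pad_middle above 5e-05 m and value of joint each of tag_left, tag_right below 0.15 rad) or (value of joint tag_right above 0.44 rad and value of joint pad_right above 5e-05 m and value of joint each of tag_left, tag_middle below 0.15 rad)) and value of joint each of pad_left, pad_middle, pad_right below 0.002 m and distance of each of vial_1, sample_holder, vial_2, mortar, wash_bottle, flask, weighing_jar from where it was at the start of the episode below 0.02 m); the robot touches nothing.
It fails at once if the tag of a sound station is pushed over (more than 0.2 rad) ((value of joint tag_left above 0.2 rad and value of joint pad_left below 5e-05 m) or (value of joint tag_middle above 0.2 rad and value of joint pad_middle below 5e-05 m) or (value of joint tag_right above 0.2 rad and value of joint pad_right below 5e-05 m)).
It fails at once if a bystander is moved or lifted by more than 20 mm, or tipped over (distance of any of vial_1, sample_holder, vial_2, mortar, wash_bottle, flask, weighing_jar from where it was at the start of the episode above 0.02 m or angle between any of vial_1, sample_holder, vial_2, mortar, wash_bottle, flask, weighing_jar's own z axis and vertical above 0.5 rad).
It also fails if it takes over 51 s, if anything falls off the work surface, if the arm or the gripper's body presses on something with over 40 N, if the wrist force passes 120 N, or if a joint passes its speed limit or range.

ROBOT

A 6-joint arm with a two-finger parallel gripper is mounted at the origin on the work surface. World frame = base frame: x ahead of the robot, y to its left, z up, the work surface at z = 0. Lengths are in m, angles in degrees, forces in N, time in s.
With the tool pointing down it reaches from about 0.425 to 0.925 m from the base axis. Payload 12.5 kg.
Tool frame: the origin (TCP) lies midway between the tips of the shut fingers; the grasp point (between the pads) lies behind it (arm.hold_point_z is the x of the grasp point in the tool frame, in m); x points along the fingers, z is the direction in which the jaws open and shut, and the axes are right-handed (so a half turn about x gives the same grasp; the last joint's range is limited). The gripper opens to 85 mm and grips with 20 to 120 N. Pads are 22 mm wide; open, the fingers measure 114 mm over their backs; the gripper's body (76 mm by 85 mm) begins 54 mm behind the grasp point. The pads swing forward as they close: fully open they stand 13 mm farther back than shut.
Start: joints at [-77.154, 28.126, 89.318, -0, 62.55, -6.05], TCP at [0.202, -0.591, 0.231] pointing down, gripper open.
Joint ranges: [-177.58, 177.58], [-47.91, 125.51], [2.72, 160], [-65.01, 245.01], [3.68, 167.84], [-153.87, 153.87]. Speed limits (degrees/s): [127.2, 127.2, 159.86, 180, 180, 180].

INTERFACE

Orientations are given as a 3x3 rotation matrix whose columns are the frame's x, y, z axes.
In Python, from plant import arm gives the robot as it stands. Calls block until the motion is done:
- arm.movep(position, orientation): joint-space move of the TCP to a pose.
- arm.line_to(position, rotation=None, feed=0.15, f_stop=None): straight line of the TCP; rotation=None keeps the orientation; feed is the mean speed in m/s. With f_stop (N) it stops when the force on the tool has changed by that much, and returns True; else False.
- arm.set_joints(angles): joint-space move.
- arm.open() and arm.clamp(force=None): open the fingers fully, or close them until they stop; force is the grip in N (None keeps the last).
- arm.pause(seconds).
- arm.solve_ik(position, orientation): joint angles nearest the present ones, or None.
- arm.camera(name): name is "scene" or "top" or "wrist"; returns the picture (480x640x3 uint8, blue, green, red); there is no depth.
- arm.camera_params(name): a dict with "mtx" (3x3 intrinsics, pixels), "T" (4x4, takes a point from camera to world coordinates). Camera axes: x right, y up, looking along -z (the intrinsics and any distortion apply to the point x, -y, -z); pixel columns grow to the right and rows downward; lengths in m; the calibration is good to about 2 mm. A picture is of the moment at which its call begins: read the wrist's pose just before it. camera_params takes no time and is no camera call; for the wrist camera it gives the pose at the moment of the call.
A pose or a line that the arm cannot do raises arm.IKError and nothing moves.
- arm.sign_off(): hands the job in, once; it reports no verdict.
Readings, each from a call of its own:
- arm.read_t(): time.
- arm.read_q(): joint angles.
- arm.read_dq(): joint speeds.
- arm.read_effort(): joint torques, N m.
- arm.read_position(): TCP position.
- arm.read_orientation(): TCP orientation.
- arm.read_force(): force on the tool from outside, world axes, zero at the start.
- arm.read_wrist_torque(): the same for the moment, N m.
- arm.read_gripper_width(): finger opening in m.
Only numpy, scipy, OpenCV 4.12 (cv2) and the standard library are available. Lean on these libraries where they do the work, as an engineer would, in place of code of your own. Each camera call takes 0.05 s, during which the arm holds its last target.

## Working session

There is one attempt and no reset: what is moved stays moved. The work goes in short steps, each a Python script; the robot and the scene stay as the last script left them, time stands still between calls to the robot, and variables do not carry over. Pictures are saved under pics/ and viewed, and the job is handed in when it is done.

```bash
mkdir -p pics; ls; python3 - <<'E'
from plant import arm
import cv2
print(arm.read_t(), arm.hold_point_z)
for n in("scene","top"):
    cv2.imwrite(f"pics/{n}0.png",arm.camera(n)); p=arm.camera_params(n); print(n,p)
print(arm.read_t(),arm.read_orientation(),arm.read_gripper_width())
E
```

```text
pics
0.0 -0.0187
scene {'mtx': array([[559.27689721,   0.        , 325.87476937],
       [  0.        , 559.27689721, 234.56987093],
       [  0.        ,   0.        ,   1.        ]]), 'T': array([[-0.68950806, -0.54569088,  0.47623535,  1.11510789],
       [ 0.72412216, -0.53302229,  0.43764636,  0.52838971],
       [ 0.01502443,  0.64661326,  0.76267002,  1.00023754],
       [ 0.        ,  0.        ,  0.        ,  1.        ]])}
top {'mtx': array([[448.2378149 ,   0.        , 317.53008325],
       [  0.        , 448.2378149 , 232.93004548],
       [  0.        ,   0.        ,   1.        ]]), 'T': array([[-0.02498671,  0.98748622, -0.15571328,  0.3653244 ],
       [-0.99957393, -0.02232814,  0.01879952,  0.00351521],
       [ 0.01508748,  0.15611667,  0.98762339,  1.02795949],
       [ 0.        ,  0.        ,  0.        ,  1.        ]])}
0.1 [[-2.23201840e-04  9.46105090e-01  3.23859706e-01]
 [ 9.91109509e-04  3.23859764e-01 -9.46104577e-01]
 [-9.99999484e-01  1.09808152e-04 -1.00997985e-03]] 0.08556603123351639
```

View pics/top0.png

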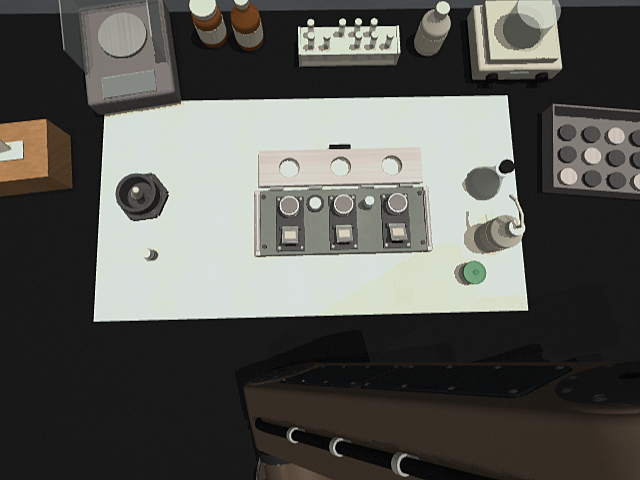

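View pics/scene0.png

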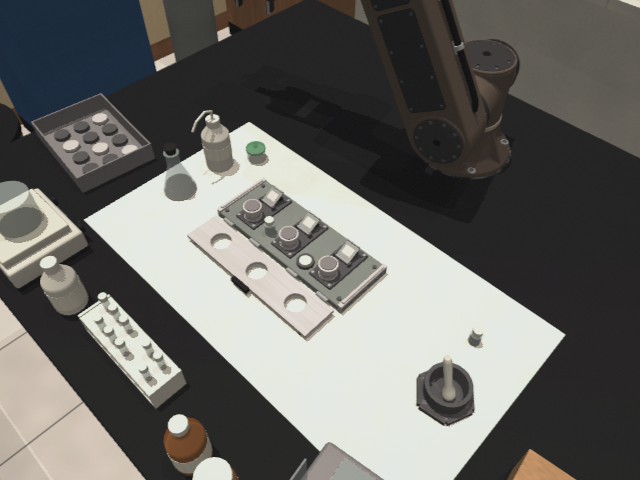

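The top view shows the pads at about (289,205), (343,204) and (397,203), each with its tag below at (290,236), (344,235) and (398,233). A vial stands at (368,201) between the middle and right pads, and the dark holder is at (316,203). Next I'll refine these positions.

```bash
cat > h.py <<'E'
import numpy as np, cv2
from plant import arm
def ray(n,uv,z,p=None):
    p=p or arm.camera_params(n); K,T=p["mtx"],p["T"]
    d=np.linalg.inv(K)@[uv[0],uv[1],1.]; d=T[:3,:3]@[d[0],-d[1],-d[2]]
    o=T[:3,3]; return o+d*(z-o[2])/d[2]
def proj(n,X,p=None):
    p=p or arm.camera_params(n); K,T=p["mtx"],p["T"]
    c=T[:3,:3].T@(np.array(X)-T[:3,3]); q=K@[c[0],-c[1],-c[2]]; return q[:2]/q[2]
E
python3 - <<'E'
import cv2
a=cv2.imread("pics/top0.png")[180:262,245:440]; cv2.imwrite("pics/tc.png",cv2.resize(a,None,fx=4,fy=4,interpolation=cv2.INTER_CUBIC))
a=cv2.imread("pics/scene0.png")[170:320,190:400]; cv2.imwrite("pics/sc.png",cv2.resize(a,None,fx=3.8,fy=3.8,interpolation=cv2.INTER_CUBIC))
E
```

```text
(no output)
```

View pics/tc.png

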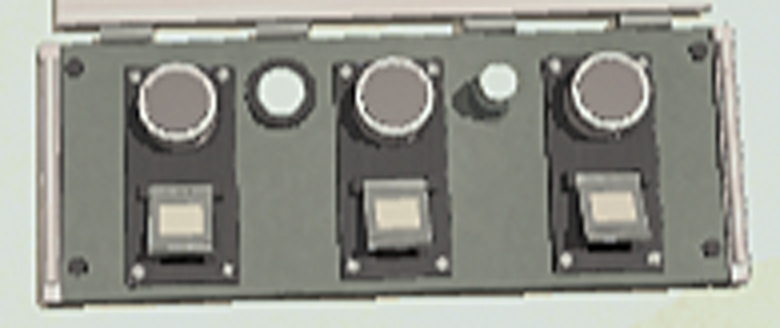

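View pics/sc.png

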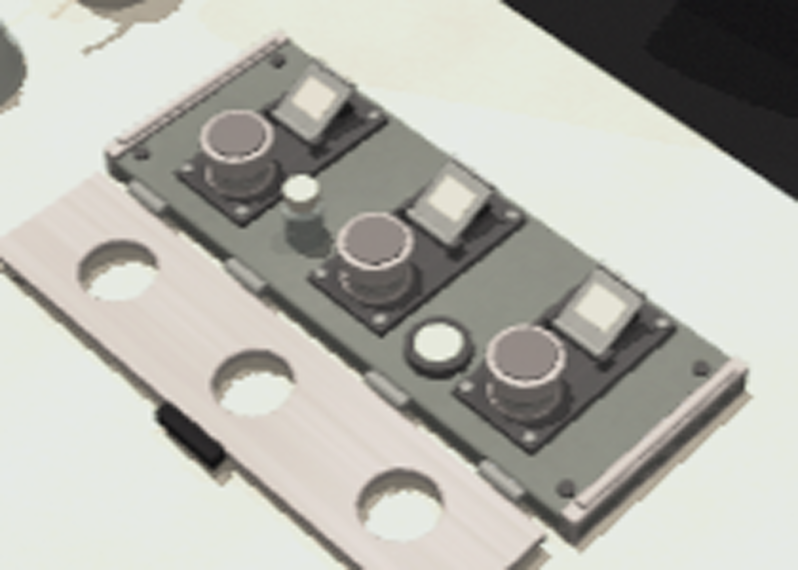

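```bash
python3 - <<'E'
from h import *
P={}
for n,s,off,pts in (("top",4,(245,180),[(177,101),(394,96),(611,91)]),("scene",3.8,(190,170),[(525,356),(375,241),(237,137)])):
    r=[]
    for c in pts:
        uv=[(c[0]+.5)/s-.5+off[0],(c[1]+.5)/s-.5+off[1]]; r.append(ray(n,uv,.063)[:2])
    P[n]=np.array(r); print(n,P[n].round(4), np.linalg.norm(np.diff(P[n],axis=0),axis=1))
p=(P["top"]+P["scene"])/2; c=p.mean(0); v=p[0]-p[2]; print(c, np.degrees(np.arctan2(v[1],v[0]))-90)
# vial & jar etc
for nm,c in (("vial1",(499,81)),("holder",(280,91))):
    uv=[(c[0]+.5)/4-.5+245,(c[1]+.5)/4-.5+180]; print(nm, ray("top",uv,.067 if nm=="vial1" else .031)[:2])
E
```

```text
top [[ 0.5813  0.0466]
 [ 0.5816 -0.0729]
 [ 0.5818 -0.193 ]] [0.11950341 0.12005816]
scene [[ 0.5845  0.0482]
 [ 0.5844 -0.0716]
 [ 0.5853 -0.1904]] [0.11973091 0.11885817]
[ 0.58316781 -0.0721742 ] 0.15387018543228237
vial1 [ 0.58786463 -0.13067345]
holder [ 0.59305479 -0.01060967]
```

```bash
cat >> h.py <<'E'
R=np.array([[0,1,0],[0,0,-1],[-1,0,0]],float)
PAD=np.array([[.5832,.0474],[.5830,-.0722],[.5834,-.1917]])
E
python3 - <<'E'
from h import *
p=arm.read_position(); arm.clamp(20)
arm.line_to([p[0],p[1],.36],feed=.25)
arm.movep([*PAD[0],.34],R)
print(arm.read_t(),arm.read_position(),arm.read_gripper_width(),arm.read_q())
arm.line_to([*PAD[0],.12],feed=.2)
arm.line_to([*PAD[0],.085],feed=.1)
print(arm.read_t(),arm.read_force())
cv2.imwrite("pics/s1.png",arm.camera("scene")); cv2.imwrite("pics/w1.png",arm.camera("wrist"))
E
python3 - <<'E'
import cv2
a=cv2.imread("pics/s1.png")[120:330,170:430]; cv2.imwrite("pics/s1c.png",cv2.resize(a,None,fx=2.8,fy=2.8))
E
```

```text
4.1583 [0.58330125 0.04673773 0.33996571] 0.0003715825546509332 [-1.88337819e+00  1.97137116e+01  8.61703866e+01 -4.01233667e-03
  7.41159858e+01  8.81629478e+01]
5.9083 [-0.08997008 -0.08216497  0.37657485]
```

View pics/s1c.png

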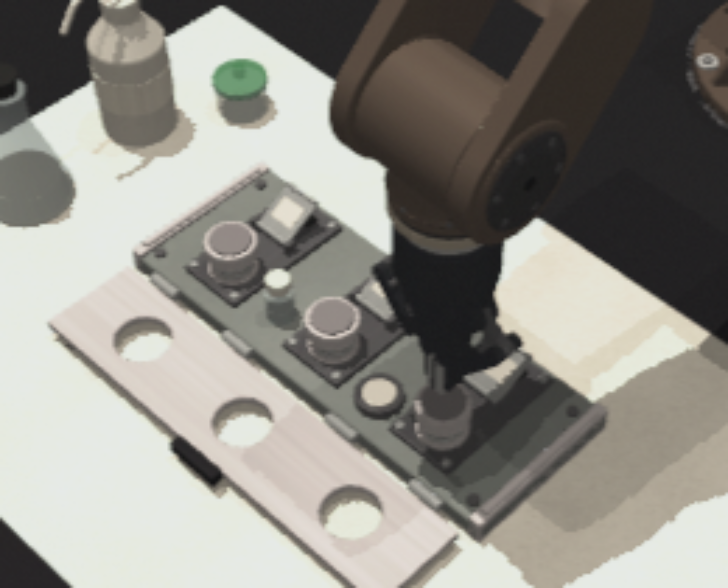

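View pics/w1.png

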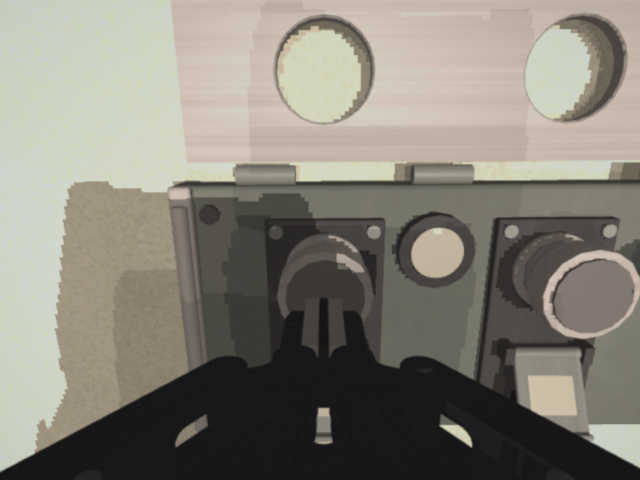

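The fingertips hang over the left pad, with clear space around the knuckles. I'll press all three pads from left to right.

```bash
python3 - <<'E'
from h import *
for i in range(3):
    arm.line_to([*PAD[i],.09],feed=.15)
    arm.line_to([*PAD[i],.068],feed=.05); arm.pause(.3); f0=arm.read_force()
    for z in (.060,.0565):
        s=arm.line_to([*PAD[i],z],feed=.02,f_stop=20); arm.pause(.3)
        print(i,z,s,arm.read_position().round(4),(arm.read_force()-f0).round(2))
    arm.line_to([*PAD[i],.09],feed=.1)
print(arm.read_t(),arm.read_force())
cv2.imwrite("pics/s2.png",arm.camera("scene")); cv2.imwrite("pics/w2.png",arm.camera("wrist"))
E
```

```text
0 0.06 False [0.5833 0.0474 0.0601] [1.45 0.48 5.31]
0 0.0565 False [0.5834 0.0474 0.0568] [-0.27  0.56  7.86]
1 0.06 False [ 0.5831 -0.0723  0.0601] [ 1.83 -0.18  3.27]
1 0.0565 False [ 0.5831 -0.0722  0.0567] [ 1.06 -0.88  6.56]
2 0.06 False [ 0.5834 -0.1917  0.0601] [ 0.23 -0.58  1.08]
2 0.0565 False [ 0.5835 -0.1917  0.0566] [ 0.09 -1.    2.04]
16.7083 [-0.42444374  0.66433186 -1.66250169]
```

Forces at about 6.3 mm depth are 7.9 N left, 6.6 N middle and 2.0 N right. The right stage is the soft one, so I'll push its tag down.

```bash
python3 - <<'E'
from h import *
x,y=.511,PAD[2][1]
arm.line_to([x,y,.095],feed=.12)
arm.line_to([x,y,.068],feed=.08); arm.pause(.3); f0=arm.read_force()
s=arm.line_to([x,y,.0352],feed=.025,f_stop=15); arm.pause(.4)
print(s,arm.read_position().round(4),(arm.read_force()-f0).round(2))
arm.line_to([x,y,.10],feed=.1)
arm.line_to([x-.03,y,.25],feed=.2)
print(arm.read_t(),arm.read_force())
for n in("scene","top","wrist"): cv2.imwrite(f"pics/{n}3.png",arm.camera(n))
a=cv2.imread("pics/scene3.png")[120:330,170:430]; cv2.imwrite("pics/s3c.png",cv2.resize(a,None,fx=2.8,fy=2.8))
E
```

```text
True [ 0.5108 -0.1916  0.0359] [-0.81 -0.53  7.92]
21.725 [ 0.00595421 -0.77718496 -0.6555837 ]
```

View pics/s3c.png

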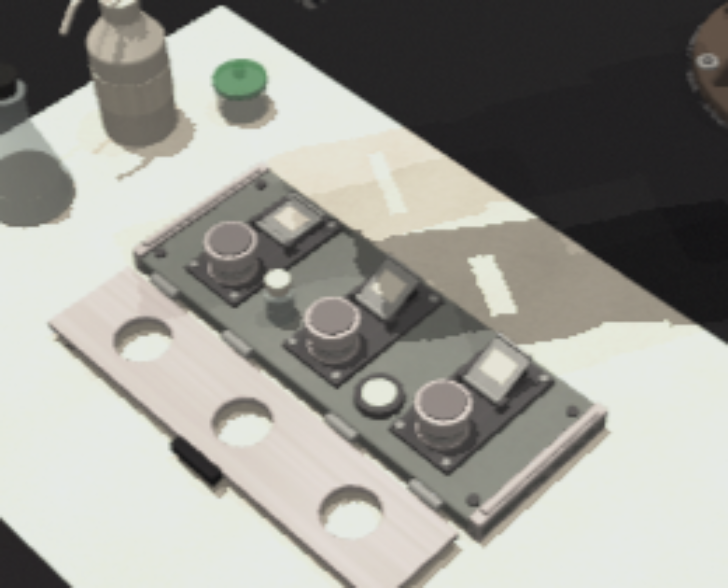

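View pics/wrist3.png

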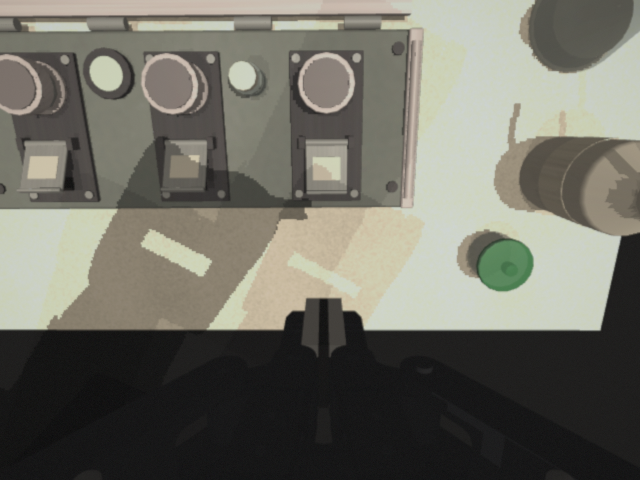

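The scene view shows the right tag lying flat at crop position (290,222). The middle tag (387,290) and left tag (498,370) are still raised. All three pads are up, and the vial and holder haven't moved.

```bash
python3 - <<'E'
from h import *
a=cv2.imread("pics/scene0.png").astype(int);b=cv2.imread("pics/scene3.png").astype(int)
for nm,(u,v) in dict(vial1=(269,222),holder=(305,261),vial2=(476,335),mortar=(446,388),jar=(256,150),flask=(178,175),bottle=(216,145)).items():
    print(nm,abs(a-b)[v-12:v+12,u-12:u+12].mean().round(1))
arm.sign_off()
E
```

```text
vial1 3.0
holder 0.4
vial2 0.2
mortar 0.4
jar 1.5
flask 0.4
bottle 0.4
the job is handed in; nothing more can be done
```

I found the tired spring at the right station, pushed its tag down flat, took the hand away and handed the job in at about 22 s of the 51 s allowed. Sign-off reports no verdict, so the result rests on my own checks.

- **Pad presses:** I pressed left, middle, then right with shut fingertips, each about 6.3 mm down. They pushed back with 7.9, 6.6 and 2.0 N. The middle reading is slightly below the 7 to 8 N quoted for 7 mm, but it was pressed less deep and is clearly not the soft one.
- **Right tag:** The fingertip came to rest at z = 35.9 mm, against 36 mm for a level tag, still pressing with about 8 N. The push stopped early on its force limit, 0.7 mm above its target, which fits the tag lying on its stop.
- **Final pictures:** The right tag is flat, the left and middle tags are up, and the pads are back up by eye. Before-and-after pictures around each bystander hardly differ. The largest change, at vial 1, was small, and the vial looks to be where it was; I put the change down to the arm's shadow.

The tag angle was judged from fingertip height and pictures, not measured separately. No check failed.

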